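# Load the canister carrier and hold it up level

## Robot

A 6-joint arm with a two-finger parallel gripper is mounted at the origin on the work surface. World frame = base frame: x ahead of the robot, y to its left, z up, the work surface at z = 0. Lengths are in m, angles in rad, forces in N, time in s.
With the tool pointing down it reaches from about 0.325 to 0.75 m from the base axis. Payload 7.6 kg.
Tool frame: the origin (TCP) lies between the finger pads; the fingertips stand 25 mm ahead of it and the grasp point (between the pads) lies 6 mm ahead of it; z points along the fingers, y is the direction in which the jaws open and shut (so a half turn about z gives the same grasp; the last joint's range is limited). The gripper opens to 85 mm and grips with 20 to 120 N. Pads are 22 mm wide; open, the fingers measure 114 mm over their backs; the gripper's body (76 mm by 85 mm) begins 54 mm behind the grasp point. The pads swing forward as they close: fully open they stand 13 mm farther back than shut.
Start: joints at [-1.209, 0.052, 1.401, -0, 1.689, -0.07], TCP at [0.22, -0.477, 0.256] pointing down, gripper open.
Joint ranges: [-2.9, 2.9], [-0.91, 2.17], [0.12, 2.37], [-1.06, 4.2], [0.26, 2.73], [-2.93, 2.93]. Speed limits (rad/s): [2.57, 2.57, 3.01, 3.14, 3.14, 3.14].

## Interface

Orientations are given as a rotation vector (axis times angle).
In Python, from workcell import arm, optics gives the robot as it stands.
- The arm moves only by the tool step_arm, never from a script. Its argument "moves" is text: rows parted by semicolons, each of 7 numbers parted by spaces: the turn, a rotation vector about the tool's x, y, z in rad, then the shift along the tool's x, y, z in m, then the finger opening in m, from 0 to 0.0854. A call has 1 to 20 rows; each row shifts and turns the pose as measured when the row begins, along the tool's axes as they then stand; what a row does not reach is not made up. A row lasts 1/10 s, in which the tool goes at most 50 mm and 8.59 degrees, less where a joint would pass 70% of its speed; a pose out of reach is approached as far as the arm can. A call with a gripper value outside its range is refused whole. The fingers move at their own pace and stop on an object; the grip force is fixed at half the most. Time passes only in rows, so rows that do not move let the fingers close. It gives the time, the measured TCP pose, the force and the opening at its end, in the units of the state.
- arm.get_obs(): the state, without advancing time (a new reading comes with each control period).
- optics.snapshot(name): name is "side" or "top" or "wrist"; returns (picture, depth): 400x640x3 uint8, red, green, blue; 400x640 float32, m along the optical axis (not along the pixel's ray), 0 where there is no reading.
- optics.calibration(name): a dict with "mtx" (3x3 intrinsics, pixels), "rvec" (rotation vector, rad) and "tvec" (3), from world to camera coordinates, as OpenCV has them. Camera axes: x right, y down, z forward; pixel columns grow to the right and rows downward; lengths in m; the calibration is good to about 2 mm. A picture is of the moment at which its call begins: read the wrist's pose just before it. calibration takes no time and is no camera call; for the wrist camera it gives the pose at the moment of the call.
- arm.finish_job(): hands the job in, once; it reports no verdict.
The state is a dict: "time": time; "qpos": joint angles; "joint_vel": joint speeds; "joint_efforts": joint torques, N m; "ee_pos": TCP position; "ee_rot": TCP orientation; "ft_force": force on the tool from outside, world axes, zero at the start; "torque": the same for the moment, N m; "finger_gap": opening from 0.0 (shut) to 1.0 (fully open).
Only numpy, scipy, OpenCV 4.12 (cv2) and the standard library are available. Lean on these libraries where they do the work, as an engineer would, in place of code of your own. Each camera call takes 0.05 s, during which the arm holds its last target. There are 200 camera calls.

## Task

Lay the tall standing metal canister on its side in the carrier's empty V-fork cradle, about centred across both forks, and let go of it. Then take the carrier by its handle bar, lift it straight up from where it stands and finish while still holding it, steady and level with its board about 10 cm above the bench and the canister still lying in the cradle. Never tip the carrier, and leave everything else on the bench where it stands.

Things in the scene. Friction and masses are not known exactly. Their poses are not given: they have to be found in the camera images.
- tube_mid (a point): Centre (half-way up) of the tall canister: plain closed aluminium cylinder, 28 mm in diameter, 100 mm long, about 60 g, thin dark band near each end, loose, standing upright at the start. z is its axis; the ends are alike and may point either way in the cradle. A shorter canister (50 mm) and a jar (44 mm wide, 50 mm tall) stand 80 mm or more away, centre to centre.
- cradle (a point): Where the canister's centre lies when seated: two aluminium forks with 90-degree V notches, 72 mm apart along the point's x (each 8 mm thick, 64 mm clear gap, open down to the board). Canister lies along x; z is up. The point is 50 mm above the carrier's underside, 75 mm to the +y side of the handle bar; the V arms end about 5 mm above it, mouth 48 mm wide, 55 mm over the outside.
- handle (a point): Centre of the carrier's handle bar: a straight dark wooden bar 84 mm long (along the point's x axis, parallel to the cradle), 16 mm thick (along y), 26 mm high, its centre 87 mm above the carrier's underside, standing on two thin steel posts; z is up.
- carrier: The carrier: a loose pale wooden board 150 mm (x) by 210 mm (y), 10 mm thick, lying flat on the bench, about 0.42 kg; origin at the centre of its underside, z up. The handle bar stands along the board's middle (y = 0), the cradle at y = +75 mm, two fixed round metal parts pots 43 mm tall over their knobs at y = -70 mm. Once loaded it roughly balances about the handle's centre.
- stub: Short aluminium canister, 28 mm in diameter, 50 mm tall, standing; origin at the centre of its underside. To be left alone.
- jar: White jar with metal cap, 44 mm in diameter, 50 mm tall, standing; origin at the centre of its underside. To be left alone.
- vice: Small dark movement vice, about 50 by 80 mm, 36 mm tall, standing beyond the carrier; origin at the centre of its underside. To be left alone.
- basket: Round steel parts basket, 100 mm in diameter, 26 mm tall, beyond and to the right of the carrier; origin at the centre of its underside. To be left alone.
- driver: Small screwdriver, 130 mm long, lying on the bench near the robot. To be left alone.
- tweezers: Brass tweezers, 125 mm long, 8 mm high, lying on the bench near the robot. To be left alone.
- oilstone: Small grey sharpening stone, 60 by 30 by 18 mm, lying on the bench. To be left alone.
Not all that is in view belongs to the job. What is shaped like the part that bears tube_mid but turquoise is not meant.

How it is judged:
By the outcome, as a careful person would: the job done as asked, in the order asked, and still so for the second after the job is handed in, while the arm keeps its last pose, push and grip.
It also fails if it takes over 54 s, if anything falls off the work surface, if the arm or the gripper's body presses on something with over 40 N, if the wrist force passes 120 N, or if a joint passes its speed limit or range.

## Working session

There is one attempt and no reset: what is moved stays moved. The work goes in short steps, Python scripts to look and compute and a tool call to move; the robot and the scene stay as the last step left them, time stands still between calls to the robot, and variables do not carry over. Pictures are saved under pics/ and viewed, about 8 in all and at most 12, crops included, and the job is handed in when it is done.

Besides the shell and the picture viewer there is one more tool, called after "Call:" as a command line: name --argument value ..., lists and objects as JSON in quotes. step_arm: Moves the arm, as the interface text tells. Its arguments: {"type":"object","properties":{"moves":{"type":"string"}},"required":["moves"]}

```bash
mkdir -p pics; ls; python3 - <<'E'
from workcell import arm, optics
import cv2,numpy as np
print(arm.get_obs())
for n in ("top","side"):
    p,d=optics.snapshot(n); cv2.imwrite(f"pics/{n}0.png",p[:,:,::-1]); np.savez(f"pics/{n}0.npz",p=p,d=d)
    c=optics.calibration(n); print(n,c); R=cv2.Rodrigues(np.array(c["rvec"],float))[0]; print(-R.T@np.ravel(c["tvec"]))
E
```

```text
pics
{'time': 0.0, 'qpos': array([-1.20926269e+00,  5.28406732e-02,  1.40171313e+00,  1.31642872e-05,
        1.68859620e+00, -7.03158743e-02]), 'joint_vel': array([-1.50120793e-03, -7.31793653e-04, -4.33901402e-06, -3.60381911e-04,
       -1.95875408e-05, -7.09855952e-04]), 'joint_efforts': array([-1.25445789e-03, -3.81668115e+01, -3.60186732e+01, -1.39178392e-04,
        6.16199148e-03, -2.28677339e-05]), 'ee_pos': array([ 0.21966486, -0.47655366,  0.2554762 ]), 'ee_rot': array([-3.06713326e+00, -6.72760558e-01,  3.34458482e-04]), 'ft_force': array([ 0.36541415, -1.17279837,  0.11159543]), 'torque': array([-0.05577375, -0.03159136, -0.0288713 ]), 'finger_gap': 1.0019453962667453}
top {'mtx': array([[514.59892892,   0.        , 324.08134049],
       [  0.        , 514.59892892, 193.78851938],
       [  0.        ,   0.        ,   1.        ]]), 'rvec': array([ 2.18487632, -2.15476151,  0.0892774 ]), 'tvec': array([-0.00907439,  0.58832431,  1.10728223])}
[ 0.4845214  -0.01244032  1.15644543]
side {'mtx': array([[454.43414364,   0.        , 315.63138897],
       [  0.        , 454.43414364, 198.34518322],
       [  0.        ,   0.        ,   1.        ]]), 'rvec': array([ 0.55759564, -2.4997163 ,  1.38110146]), 'tvec': array([0.50209277, 0.20053539, 0.81873633])}
[0.18704204 0.74368928 0.61203128]
```

View pics/top0.png

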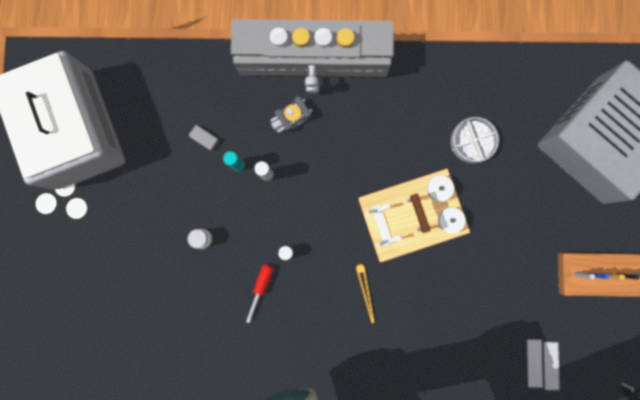

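View pics/side0.png

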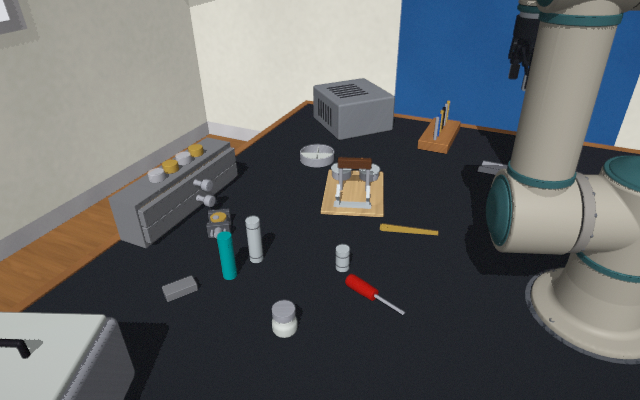

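Top: tall canister top ≈(262,169), turquoise decoy (232,160), stub (286,253), jar (200,239). Carrier board ≈(413,215), handle bar ≈(420,213), forks ≈(383,224), pots ≈(447,204). The side view agrees.

```bash
cat > h.py <<'E'
import cv2,numpy as np
from workcell import arm, optics
def cam(n):
    c=optics.calibration(n); return c["mtx"],cv2.Rodrigues(np.array(c["rvec"],float))[0],np.ravel(c["tvec"])
def plane(uv,z,c):
    K,R,t=c; uv=np.atleast_2d(np.array(uv,float)); r=np.c_[uv,np.ones(len(uv))]@np.linalg.inv(K).T@R
    o=-R.T@t; return o+r*((z-o[2])/r[:,2])[:,None]
def cloud(d,c):
    K,R,t=c; v,u=np.indices(d.shape); p=np.stack([u,v,np.ones_like(u)],-1)@np.linalg.inv(K).T*d[...,None]
    return (p-t)@R
E
python3 - <<'E'
from h import *
f=np.load("pics/top0.npz"); p,d=f["p"],f["d"]; c=cam("top"); X=cloud(d,c)
hsv=cv2.cvtColor(p,cv2.COLOR_RGB2HSV)
def blob(m,u,v,r):
    w=np.zeros(m.shape,np.uint8); w[v-r:v+r+1,u-r:u+r+1]=255; m=m.astype(np.uint8)*255&w
    n,l,s,ce=cv2.connectedComponentsWithStats(m); i=1+np.argmax(s[1:,4]); return l==i,ce[i],s[i]
z=X[...,2]
for nm,u,v,r,lo in (("tube",264,170,14,.08),("stub",286,253,12,.035),("jar",200,239,16,.035),("turq",232,160,14,.08)):
    m,ce,s=blob((z>lo)&(z<.15),u,v,r); zz=np.median(z[m]); print(nm,ce,s,zz,X[m].mean(0),plane(ce,zz,c))
hm,ce,s=blob((z>.08)&(z<.13),418,213,30); rr=cv2.minAreaRect(np.argwhere(hm)[:,::-1].astype(np.float32))
print("handle",ce,s,np.median(z[hm]),plane(ce,.1,c)); b=cv2.boxPoints(rr); print(rr,plane(b,.1,c))
H,S,V=cv2.split(hsv); bm=(H>8)&(H<32)&(S>50)&(V>110)
bm,ce,s=blob(bm,414,215,62); rr=cv2.minAreaRect(np.argwhere(bm)[:,::-1].astype(np.float32)); b=plane(cv2.boxPoints(rr),.01,c)
print("board",rr,b,b.mean(0),np.linalg.norm(np.diff(b,axis=0),axis=1))
im=p[110:290,180:490,::-1]; cv2.imwrite("pics/crop0.png",cv2.resize(im,None,fx=2.5,fy=2.5,interpolation=cv2.INTER_CUBIC))
cr=z[195:255,365:405]; print("cradle max z",np.sort(cr.ravel())[-20:])
E
```

```text
tube [262.25641026 168.37179487] [256 162  14  14 156] 0.09935073160344948 [0.63312207 0.12751581 0.09815242] [[0.63296022 0.1273678  0.09935073]]
stub [285.63309353 252.24460432] [279 246  14  13 139] 0.049058447612327166 [0.45962455 0.07938835 0.04855625] [[0.45963337 0.07935289 0.04905845]]
jar [197.78472222 238.04166667] [188 229  20  19 288] 0.04874179629508048 [0.48723404 0.26903788 0.0483895 ] [[0.48722493 0.26895801 0.0487418 ]]
turq [230.99382716 158.18518519] [224 151  15  15 162] 0.09842169356042593 [0.653821   0.19340067 0.09717328] [[0.65362677 0.19317027 0.09842169]]
handle [420.36538462 212.32967033] [410 193  21  40 364] 0.09852386696091883 [[ 0.54614586 -0.19971474  0.1       ]]
((420.4049987792969, 212.53392028808594), (40.562164306640625, 9.14834976196289), 70.34617614746094) [[ 0.58159347 -0.17703115  0.1       ]
 [ 0.58819413 -0.19474918  0.1       ]
 [ 0.51009894 -0.22240757  0.1       ]
 [ 0.50357562 -0.20480278  0.1       ]]
board ((413.6000671386719, 214.80001831054688), (69.57009887695312, 96.76569366455078), 71.56504821777344) [[ 0.58350722 -0.07373291  0.01      ]
 [ 0.65518968 -0.27897238  0.01      ]
 [ 0.50817389 -0.32646777  0.01      ]
 [ 0.43791737 -0.12351605  0.01      ]] [ 0.54619704 -0.20067228  0.01      ] [0.21739737 0.15449743 0.2147682 ]
cradle max z [0.05343826 0.05390209 0.05425353 0.05429288 0.05437972 0.05502687
 0.0552539  0.05532778 0.05586174 0.05608985 0.05619936 1.15644543
 1.15644543 1.15644543 1.15644543 1.15644543 1.15644543 1.15644543
 1.15644543 1.15644543]
```

View pics/crop0.png

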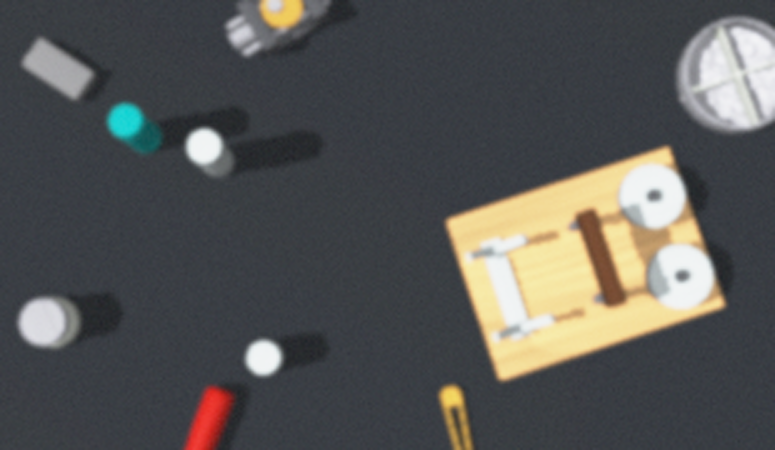

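```bash
cat >> h.py <<'E'
from scipy.spatial.transform import Rotation as Ro
def tool(az,tilt,flip=1):
    """tool z tilted from down by tilt toward azimuth az (deg); jaw y horizontal, perpendicular to az"""
    a,t=np.radians([az,tilt]); h=np.array([np.cos(a),np.sin(a),0]); k=np.array([0,0,1])
    z=h*np.sin(t)-k*np.cos(t); y=flip*np.cross(k,h); return Ro.from_matrix(np.c_[np.cross(y,z),y,z])
def plan(pos,R,n,grip,off=.006):
    """n equal rows from the present pose, grasp point to pos"""
    o=arm.get_obs(); P=np.array(o["ee_pos"]); R0=Ro.from_rotvec(o["ee_rot"])
    T=np.array(pos)-off*R.as_matrix()[:,2]; dv=(R0.inv()*R).as_rotvec()
    print("t %.2f"%o["time"],"q",o["qpos"].round(3),"F",o["ft_force"].round(2),"gap",round(float(o["finger_gap"]),3),"turn deg",np.degrees(dv).round(1),"dist",(T-P).round(4))
    rows=[]
    for i in range(n):
        Ri=R0*Ro.from_rotvec(dv*i/n); rows.append(" ".join("%.4g"%round(float(x),4) for x in np.r_[dv/n,Ri.inv().apply((T-P)/n),grip]))
    print("; ".join(rows))
E
python3 - <<'E'
from h import *
K,R,t=cam("wrist"); o=arm.get_obs(); R0=Ro.from_rotvec(o["ee_rot"])
print("cam in tool",R0.inv().apply(-R.T@t-o["ee_pos"]), R0.inv().apply(R.T[:,2]))
for f in (1,-1):
    print(f); r=tool(0,60,f); back=r.as_matrix()[:,2]; print("tool x",r.as_matrix()[:,0])
    plan(np.array([.633,.1275,.05])-.12*back+[0,0,.1],r,14,.05)
E
```

```text
cam in tool [ 0.07827305 -0.00017304 -0.11707463] [-3.04348651e-01 -8.98979100e-04  9.52560282e-01]
1
tool x [-0.5        0.        -0.8660254]
t 0.10 q [-1.209  0.053  1.402  0.     1.689 -0.07 ] F [-0.07 -0.31  0.13] gap 0.999 turn deg [ -78.9  -17.4 -136.6] dist [ 0.3042  0.6041 -0.0425]
-0.0983 -0.0217 -0.1703 0.0378 -0.0301 0.0031 0.05; -0.0983 -0.0217 -0.1703 0.0424 -0.0234 -0.0004 0.05; -0.0983 -0.0217 -0.1703 0.0457 -0.0157 -0.0033 0.05; -0.0983 -0.0217 -0.1703 0.0475 -0.0073 -0.0055 0.05; -0.0983 -0.0217 -0.1703 0.0479 0.0015 -0.0068 0.05; -0.0983 -0.0217 -0.1703 0.0468 0.0103 -0.0072 0.05; -0.0983 -0.0217 -0.1703 0.0441 0.0187 -0.0068 0.05; -0.0983 -0.0217 -0.1703 0.0401 0.0265 -0.0055 0.05; -0.0983 -0.0217 -0.1703 0.0349 0.0334 -0.0033 0.05; -0.0983 -0.0217 -0.1703 0.0287 0.039 -0.0005 0.05; -0.0983 -0.0217 -0.1703 0.0217 0.0432 0.003 0.05; -0.0983 -0.0217 -0.1703 0.0142 0.0457 0.007 0.05; -0.0983 -0.0217 -0.1703 0.0066 0.0466 0.0114 0.05; -0.0983 -0.0217 -0.1703 -0.001 0.0457 0.0159 0.05
-1
tool x [ 0.5       -0.         0.8660254]
t 0.10 q [-1.209  0.053  1.402  0.     1.689 -0.07 ] F [-0.07 -0.31  0.13] gap 0.999 turn deg [-13.   59.   22.4] dist [ 0.3042  0.6041 -0.0425]
-0.0162 0.0736 0.0279 0.0378 -0.0301 0.0031 0.05; -0.0162 0.0736 0.0279 0.0366 -0.0312 0.0053 0.05; -0.0162 0.0736 0.0279 0.0353 -0.0323 0.0075 0.05; -0.0162 0.0736 0.0279 0.0337 -0.0334 0.0095 0.05; -0.0162 0.0736 0.0279 0.032 -0.0345 0.0113 0.05; -0.0162 0.0736 0.0279 0.0301 -0.0356 0.0131 0.05; -0.0162 0.0736 0.0279 0.0281 -0.0366 0.0146 0.05; -0.0162 0.0736 0.0279 0.026 -0.0376 0.016 0.05; -0.0162 0.0736 0.0279 0.0237 -0.0386 0.0172 0.05; -0.0162 0.0736 0.0279 0.0213 -0.0395 0.0182 0.05; -0.0162 0.0736 0.0279 0.0188 -0.0403 0.0191 0.05; -0.0162 0.0736 0.0279 0.0162 -0.0411 0.0197 0.05; -0.0162 0.0736 0.0279 0.0136 -0.0419 0.0201 0.05; -0.0162 0.0736 0.0279 0.0109 -0.0426 0.0203 0.05
```

Call:
step_arm --moves "-0.016 0.074 0.028 0.038 -0.03 0.003 0.05; -0.016 0.074 0.028 0.037 -0.031 0.005 0.05; -0.016 0.074 0.028 0.035 -0.032 0.0075 0.05; -0.016 0.074 0.028 0.034 -0.033 0.0095 0.05; -0.016 0.074 0.028 0.032 -0.0345 0.011 0.05; -0.016 0.074 0.028 0.03 -0.0355 0.013 0.05; -0.016 0.074 0.028 0.028 -0.0365 0.0145 0.05; -0.016 0.074 0.028 0.026 -0.0375 0.016 0.05; -0.016 0.074 0.028 0.024 -0.0385 0.017 0.05; -0.016 0.074 0.028 0.021 -0.0395 0.018 0.05"

```text
time: 1.1
ee_pos: [0.4452, -0.0362, 0.2281]
ee_rot: [-2.889, -0.156, -1.194]
ft_force: [0.9, -1.8, -0.4]
finger_gap: 0.583
```

```bash
python3 - <<'E'
from h import *
r=tool(0,60,-1); back=r.as_matrix()[:,2]; plan(np.array([.633,.1275,.05])-.12*back+[0,0,.05],r,8,.05)
E
```

```text
t 1.10 q [-0.318 -0.735  2.211  0.334  0.948  1.051] F [ 0.86 -1.81 -0.39] gap 0.583 turn deg [-3.4 15.1  4.6] dist [ 0.0787  0.1637 -0.0651]
-0.0075 0.0329 0.0101 0.003 -0.0196 0.0137 0.05; -0.0075 0.0329 0.0101 0.0023 -0.0198 0.0136 0.05; -0.0075 0.0329 0.0101 0.0017 -0.0199 0.0135 0.05; -0.0075 0.0329 0.0101 0.001 -0.02 0.0134 0.05; -0.0075 0.0329 0.0101 0.0004 -0.0201 0.0133 0.05; -0.0075 0.0329 0.0101 -0.0002 -0.0202 0.0132 0.05; -0.0075 0.0329 0.0101 -0.0009 -0.0203 0.013 0.05; -0.0075 0.0329 0.0101 -0.0015 -0.0204 0.0128 0.05
```

Call:
step_arm --moves "-0.0075 0.033 0.01 0.003 -0.02 0.0137 0.05; -0.0075 0.033 0.01 0.0023 -0.02 0.0136 0.05; -0.0075 0.033 0.01 0.0017 -0.02 0.0135 0.05; -0.0075 0.033 0.01 0.001 -0.02 0.0134 0.05; -0.0075 0.033 0.01 0 -0.02 0.0133 0.05; -0.0075 0.033 0.01 0 -0.02 0.0132 0.05; -0.0075 0.033 0.01 -0.001 -0.02 0.013 0.05; -0.0075 0.033 0.01 -0.0015 -0.02 0.013 0.05; 0 0 0 0 0 0 0.05"

```text
time: 2.0
ee_pos: [0.5161, 0.1249, 0.1637]
ee_rot: [-2.73, -0.02, -1.549]
ft_force: [-0.8, 0.5, -0.6]
finger_gap: 0.588
```

```bash
python3 - <<'E'
from h import *
r=tool(0,60,-1); back=r.as_matrix()[:,2]; plan(np.array([.633,.1275,.05])-.09*back,r,5,.05)
p,d=optics.snapshot("wrist"); s,_=optics.snapshot("side")
cv2.imwrite("pics/w1.png",np.hstack([cv2.resize(p,(400,250)),cv2.resize(s,(400,250))])[:,:,::-1])
E
```

```text
t 2.00 q [ 0.277 -0.37   2.224 -0.714  0.352  2.388] F [-0.83  0.54 -0.63] gap 0.588 turn deg [-0.5  0.9  0.5] dist [ 0.0338  0.0026 -0.0657]
-0.0018 0.003 0.0019 -0.0078 -0.0005 0.0125 0.05; -0.0018 0.003 0.0019 -0.0079 -0.0005 0.0125 0.05; -0.0018 0.003 0.0019 -0.0079 -0.0005 0.0125 0.05; -0.0018 0.003 0.0019 -0.0079 -0.0005 0.0125 0.05; -0.0018 0.003 0.0019 -0.008 -0.0005 0.0124 0.05
```

View pics/w1.png

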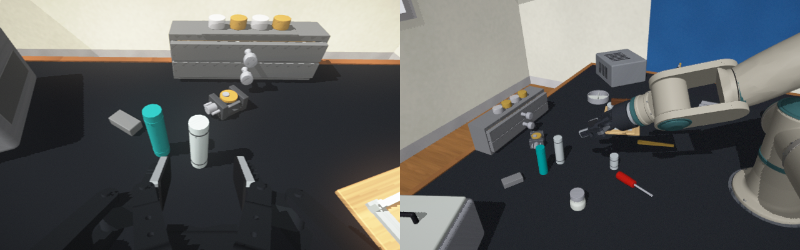

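Wrist view: tall canister centred between the fingers at about (199,140) with turquoise to its left, clear; the side view agrees. The wrist is near joint 5's limit at 60° tilt, so I'll use about 47°.

```bash
python3 - <<'E'
from h import *
r=tool(10,47,-1); back=r.as_matrix()[:,2]; plan(np.array([.633,.1275,.055])-.085*back,r,5,.05,.010)
E
```

```text
t 2.10 q [ 0.274 -0.373  2.224 -0.706  0.353  2.379] F [-0.55 -0.13  0.24] gap 0.583 turn deg [  7.6 -12.1  -5.4] dist [ 0.0484 -0.0083 -0.0452]
0.0266 -0.0424 -0.019 -0.0028 0.0017 0.0129 0.05; 0.0266 -0.0424 -0.019 -0.0023 0.002 0.013 0.05; 0.0266 -0.0424 -0.019 -0.0018 0.0023 0.013 0.05; 0.0266 -0.0424 -0.019 -0.0013 0.0027 0.013 0.05; 0.0266 -0.0424 -0.019 -0.0008 0.003 0.013 0.05
```

Call:
step_arm --moves "0.0266 -0.0424 -0.019 -0.003 0.0015 0.013 0.05; 0.0266 -0.0424 -0.019 -0.0025 0.002 0.013 0.05; 0.0266 -0.0424 -0.019 -0.002 0.0025 0.013 0.05; 0.0266 -0.0424 -0.019 -0.0015 0.0025 0.013 0.05; 0.0266 -0.0424 -0.019 -0.001 0.003 0.013 0.05; 0 0 0 0 0 0 0.05"

```text
time: 2.7
ee_pos: [0.5662, 0.1123, 0.1236]
ee_rot: [-2.8, -0.255, -1.222]
ft_force: [0.2, 0.3, 0.4]
finger_gap: 0.585
```

```bash
python3 - <<'E'
from h import *
r=tool(10,47,-1); back=r.as_matrix()[:,2]; plan(np.array([.633,.1275,.055]),r,6,.05,.010)
p,d=optics.snapshot("wrist"); c=cam("wrist"); X=cloud(d,c)
m=(np.hypot(X[...,0]-.633,X[...,1]-.1275)<.03)&(X[...,2]>.02)&(X[...,2]<.11)&(d>0)&(p.max(2)>90)
Q=X[m]; top=Q[Q[:,2]>.094]; side=Q[(Q[:,2]<.085)]
print("top",len(top),(top.min(0)+top.max(0))/2,np.ptp(top,axis=0)); print("side",side.min(0),side.max(0))
# least-squares circle, r=14 mm
from scipy.optimize import least_squares
f=least_squares(lambda s:np.hypot(*(side[:,:2]-s).T)-.014,[.633,.1275],loss="soft_l1",f_scale=.002); print("axis",f.x,np.abs(f.fun).mean())
E
```

```text
t 2.70 q [ 0.106 -0.137  2.032  0.141  0.429  1.392] F [0.16 0.3  0.43] gap 0.585 turn deg [-0.5 -0.2  0.2] dist [ 0.0596  0.014  -0.0618]
-0.0014 -0.0004 0.0006 -0.0006 -0.0005 0.0145 0.05; -0.0014 -0.0004 0.0006 -0.0006 -0.0005 0.0145 0.05; -0.0014 -0.0004 0.0006 -0.0006 -0.0005 0.0145 0.05; -0.0014 -0.0004 0.0006 -0.0006 -0.0005 0.0145 0.05; -0.0014 -0.0004 0.0006 -0.0006 -0.0005 0.0145 0.05; -0.0014 -0.0004 0.0006 -0.0006 -0.0005 0.0145 0.05
top 1532 [0.63177487 0.13057436 0.09763589] [0.0280118  0.02744932 0.0070885 ]
side [0.617749   0.11671143 0.02001237] [0.63199002 0.14435551 0.08498623]
axis [0.63247485 0.13084692] 0.0002032393791140498
```

Call:
step_arm --moves "-0.001 0 0 -0.0006 -0.001 0.0145 0.05; -0.001 0 0 -0.0006 -0.001 0.0145 0.05; -0.001 0 0 -0.0006 -0.001 0.0145 0.05; -0.001 0 0 -0.0006 -0.001 0.0145 0.05; -0.001 0 0 -0.0006 -0.001 0.0145 0.05; -0.001 0 0 -0.0006 -0.001 0.0145 0.05; 0 0 0 0 0 0 0.05"

```text
time: 3.45
ee_pos: [0.625, 0.1292, 0.0675]
ee_rot: [-2.797, -0.245, -1.247]
ft_force: [-0.2, 0.1, 0.4]
finger_gap: 0.584
```

```bash
python3 - <<'E'
from h import *
r=tool(10,47,-1); plan(np.array([.6325,.1305,.055]),r,1,.05,.010)
p,d=optics.snapshot("wrist"); s,_=optics.snapshot("side")
cv2.imwrite("pics/w2.png",np.hstack([p[100:400,120:520],cv2.resize(s[150:350,100:367],(400,300))])[:,:,::-1])
E
```

```text
t 3.45 q [0.135 0.146 1.89  0.105 0.269 1.442] F [-0.17  0.05  0.39] gap 0.584 turn deg [ 0.1 -1.   0.1] dist [ 0.0003  0.     -0.0057]
0.0017 -0.0182 0.001 -0.004 0 0.004 0.05
```

View pics/w2.png

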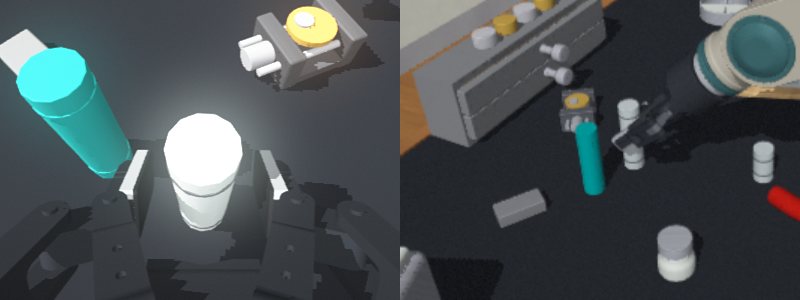

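Wrist: canister stands midway between the open pads, turquoise clear of the left finger. Small lowering, then close.

Call:
step_arm --moves "0 -0.035 0 -0.002 0 0.002 0.05; 0 -0.035 0 -0.002 0 0.002 0.05; 0 0 0 0 0 0 0.02; 0 0 0 0 0 0 0.02; 0 0 0 0 0 0 0.02; 0 0 0 0 0 0 0.02; 0 0 0 0 0 0 0.02; 0 0 0 0 0 0 0.02"

```text
time: 4.35
ee_pos: [0.6231, 0.1287, 0.0674]
ee_rot: [-2.84, -0.248, -1.159]
ft_force: [1.2, -0.5, -0.6]
finger_gap: 0.311
```

```bash
python3 - <<'E'
from h import *
r=tool(10,43,-1); plan(np.array([.6325,.1305,.055]),r,1,.02,.010)
M=Ro.from_rotvec(arm.get_obs()["ee_rot"]).as_matrix(); print(M)
E
```

```text
t 4.35 q [0.136 0.146 1.86  0.071 0.361 1.476] F [ 1.22 -0.52 -0.59] gap 0.311 turn deg [ 0.1 -1.4  0. ] dist [ 0.0027  0.0006 -0.0051]
0.0021 -0.0245 0.0006 -0.0016 -0.0001 0.0056 0.02
[[ 0.70349443  0.17265205  0.68941052]
 [ 0.12470306 -0.98498093  0.11942241]
 [ 0.69967474  0.0019586  -0.71445883]]
```

```bash
cat >> h.py <<'E'
CT=np.array([-.0053,0,.0191]); AX=.7
def plan2(c,R,n,grip,ct=CT):
    T=np.array(c)-R.apply(ct); plan(T,R,n,grip,0)
def rplace(az=19.4,tube=(.6997,.002,-.7145)):
    a=np.radians(az); h=[np.cos(a),np.sin(a),0]; w=[-np.sin(a),np.cos(a),0]
    return Ro.align_vectors([h,-np.array(w)],[np.array(tube),[0,1,0]])[0]
E
python3 - <<'E'
from h import *
R0=Ro.from_rotvec(arm.get_obs()["ee_rot"]); plan2([.632,.13,.14],R0,4,.02)
r=rplace(); print(r.as_matrix())
E
```

```text
t 4.35 q [0.136 0.146 1.86  0.071 0.361 1.476] F [ 1.22 -0.52 -0.59] gap 0.311 turn deg [0. 0. 0.] dist [-0.0005 -0.0004  0.09  ]
0 0 0 0.0156 0.0001 -0.0162 0.02; 0 0 0 0.0156 0.0001 -0.0162 0.02; 0 0 0 0.0156 0.0001 -0.0162 0.02; 0 0 0 0.0156 0.0001 -0.0162 0.02
[[ 6.59710358e-01  3.33104167e-01 -6.73664500e-01]
 [ 2.33062458e-01 -9.42890033e-01 -2.37992177e-01]
 [-7.14467728e-01 -2.35922393e-16 -6.99668397e-01]]
```

Call:
step_arm --moves "0 0 0 0.008 0 -0.008 0.02; 0 0 0 0.0156 0 -0.0162 0.02; 0 0 0 0.0156 0 -0.0162 0.02; 0 0 0 0.0156 0 -0.0162 0.02; 0 0 0 0.0156 0 -0.0162 0.02; 0 0 0 0 0 0 0.02"

```text
time: 4.95
ee_pos: [0.6222, 0.1287, 0.1751]
ee_rot: [-2.841, -0.248, -1.16]
ft_force: [0.9, 0.5, 0.4]
finger_gap: 0.308
```

```bash
python3 - <<'E'
from h import *
plan2([.5215,-.129,.16],rplace(),16,.02)
E
```

```text
t 4.95 q [ 0.136 -0.029  1.797  0.043  0.599  1.507] F [0.94 0.55 0.36] gap 0.308 turn deg [  0.  -89.8 -10.6] dist [-0.0843 -0.2519 -0.0055]
0 -0.0979 -0.0116 -0.0059 0.0146 -0.0053 0.02; 0 -0.0979 -0.0116 -0.0066 0.0145 -0.0047 0.02; 0 -0.0979 -0.0116 -0.0072 0.0145 -0.004 0.02; 0 -0.0979 -0.0116 -0.0077 0.0144 -0.0033 0.02; 0 -0.0979 -0.0116 -0.0081 0.0143 -0.0025 0.02; 0 -0.0979 -0.0116 -0.0085 0.0142 -0.0017 0.02; 0 -0.0979 -0.0116 -0.0088 0.0141 -0.0008 0.02; 0 -0.0979 -0.0116 -0.009 0.014 0.0001 0.02; 0 -0.0979 -0.0116 -0.0091 0.0139 0.0009 0.02; 0 -0.0979 -0.0116 -0.0091 0.0138 0.0018 0.02; 0 -0.0979 -0.0116 -0.009 0.0137 0.0027 0.02; 0 -0.0979 -0.0116 -0.0089 0.0136 0.0036 0.02; 0 -0.0979 -0.0116 -0.0087 0.0135 0.0045 0.02; 0 -0.0979 -0.0116 -0.0083 0.0134 0.0053 0.02; 0 -0.0979 -0.0116 -0.0079 0.0133 0.0061 0.02; 0 -0.0979 -0.0116 -0.0075 0.0132 0.0068 0.02
```

Call:
step_arm --moves "0 -0.098 -0.0116 -0.006 0.0146 -0.0053 0.02; 0 -0.098 -0.0116 -0.0065 0.0145 -0.0047 0.02; 0 -0.098 -0.0116 -0.007 0.0145 -0.004 0.02; 0 -0.098 -0.0116 -0.0077 0.0144 -0.0033 0.02; 0 -0.098 -0.0116 -0.008 0.0143 -0.0025 0.02; 0 -0.098 -0.0116 -0.0085 0.014 -0.0017 0.02; 0 -0.098 -0.0116 -0.009 0.014 -0.0008 0.02; 0 -0.098 -0.0116 -0.009 0.014 0 0.02; 0 -0.098 -0.0116 -0.009 0.014 0.001 0.02; 0 -0.098 -0.0116 -0.009 0.014 0.002 0.02; 0 -0.098 -0.0116 -0.009 0.0137 0.003 0.02; 0 -0.098 -0.0116 -0.009 0.0136 0.0036 0.02; 0 -0.098 -0.0116 -0.0087 0.0135 0.0045 0.02; 0 -0.098 -0.0116 -0.0083 0.0134 0.0053 0.02; 0 -0.098 -0.0116 -0.008 0.0133 0.006 0.02; 0 -0.098 -0.0116 -0.0075 0.0132 0.007 0.02"

```text
time: 6.55
ee_pos: [0.5315, -0.1326, 0.1635]
ee_rot: [2.692, 0.48, -1.251]
ft_force: [-0.3, -0.1, -0.2]
finger_gap: 0.304
```

```bash
python3 - <<'E'
from h import *
plan2([.5215,-.129,.11],rplace(),4,.02)
E
```

```text
t 6.55 q [-0.147  0.714  0.934 -0.47   2.244  0.921] F [-0.31 -0.08 -0.16] gap 0.304 turn deg [-0.2  4.1  0.8] dist [ 0.0064  0.0094 -0.0439]
-0.0007 0.018 0.0035 0.0099 -0.0015 0.0054 0.02; -0.0007 0.018 0.0035 0.0098 -0.0016 0.0055 0.02; -0.0007 0.018 0.0035 0.0097 -0.0016 0.0057 0.02; -0.0007 0.018 0.0035 0.0096 -0.0016 0.0059 0.02
```

Call:
step_arm --moves "-0.001 0.018 0.0035 0.01 -0.0015 0.0055 0.02; -0.001 0.018 0.0035 0.01 -0.0015 0.0055 0.02; 0 0.018 0.0035 0.01 -0.0016 0.0055 0.02; 0 0.018 0.0035 0.01 -0.0016 0.006 0.02; 0 0 0 0 0 0 0.02"

```text
time: 7.05
ee_pos: [0.5386, -0.1205, 0.1096]
ee_rot: [2.752, 0.47, -1.142]
ft_force: [-0.1, -0.1, -0.6]
finger_gap: 0.309
```

```bash
python3 - <<'E'
from h import *
plan2([.5215,-.129,.07],rplace(),3,.02)
p,d=optics.snapshot("wrist"); s,ds=optics.snapshot("side"); np.savez("pics/w3.npz",p=p,d=d,s=s,ds=ds)
cv2.imwrite("pics/w3.png",np.hstack([cv2.resize(p,(400,250)),cv2.resize(s[120:240,280:472],(400,250))])[:,:,::-1])
# held tube from the side cloud
X=cloud(ds,cam("side")); m=(np.linalg.norm(X-[.5215,-.129,.11],axis=2)<.065)&(X[...,2]>.08)&(s.min(2)>120); Q=X[m]
print(len(Q),Q.min(0),Q.max(0)); 
if len(Q)>20:
    u,sv,vt=np.linalg.svd(Q-Q.mean(0)); print("axis",vt[0],"az",np.degrees(np.arctan2(vt[0][1],vt[0][0])),"mean",Q.mean(0),"ext",np.ptp((Q-Q.mean(0))@vt[0]))
E
```

```text
t 7.05 q [-0.138  0.733  0.987 -0.386  2.116  1.013] F [-0.13 -0.07 -0.63] gap 0.309 turn deg [-0.2 -0.6  0. ] dist [-0.0008 -0.0028 -0.03  ]
-0.0014 -0.0033 0.0002 0.0067 0.0008 0.0075 0.02; -0.0014 -0.0033 0.0002 0.0067 0.0008 0.0074 0.02; -0.0014 -0.0033 0.0002 0.0067 0.0008 0.0074 0.02
290 [ 0.47256255 -0.14511041  0.09290311] [ 0.56498302 -0.09657285  0.12519797]
axis [-0.92604346 -0.36826792 -0.08259692] az -158.313329314077 mean [ 0.50236308 -0.12103809  0.10998754] ext 0.09736857894426276
```

View pics/w3.png

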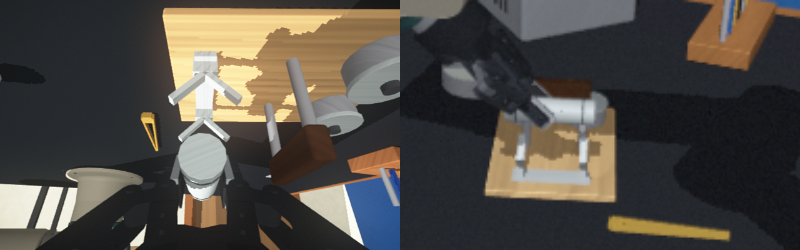

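The canister is held level above the cradle. The wrist view shows its end at (202,160) in line with the forks at about (205,95) and (205,125). Measuring forks and bar in the wrist depth.

```bash
python3 - <<'E'
from h import *
f=np.load("pics/w3.npz"); a=np.radians(19.4); c,s=np.cos(a),np.sin(a)
for n,p,d in (("wrist",f["p"],f["d"]),("side",f["s"],f["ds"])):
    X=cloud(d,cam(n)); q=X-[.5215,-.129,0]; xc=q[...,0]*c+q[...,1]*s; yc=-q[...,0]*s+q[...,1]*c; z=X[...,2]
    print(n)
    for nm,lo,hi in (("near",.025,.05),("far",-.05,-.025)):
        m=(d>0)&(xc>lo)&(xc<hi)&(abs(yc)<.036)&(z>.035)&(z<.06)
        if m.sum()>5:
            print(nm,m.sum(),"x",np.percentile(xc[m],[2,50,98]).round(4),"y",np.percentile(yc[m],[1,99]).round(4),"z",np.percentile(z[m],[2,98]).round(4))
            for zl in (.046,.05,.053): 
                k=m&(abs(z-zl)<.002); print("  z",zl,k.sum(),yc[k].min().round(4) if k.any() else 0,yc[k].max().round(4) if k.any() else 0)
    m=(d>0)&(abs(xc)<.05)&(abs(yc+.075)<.025)&(z>.096)&(z<.105)
    if m.sum()>5: print("bar",m.sum(),np.percentile(xc[m],[1,99]).round(4),np.percentile(yc[m],[1,99]).round(4))
    # held tube
    m=(d>0)&(abs(xc)<.06)&(abs(yc)<.016)&(z>.09)&(z<.13)&(p.min(2)>90); print("tube",m.sum(),np.percentile(xc[m],[1,99]).round(4),np.percentile(yc[m],[1,99]).round(4),np.percentile(z[m],[1,99]).round(4))
    for lo in (-.05,-.03,.03,.04):
        k=m&(xc>lo)&(xc<lo+.01); print(lo,k.sum(),yc[k].min() if k.any() else 0,yc[k].max() if k.any() else 0,z[k].max() if k.any() else 0)
E
```

```text
wrist
near 2046 x [0.0315 0.0385 0.0402] y [-0.0269  0.0259] z [0.0354 0.055 ]
  z 0.046 393 -0.0232 0.0233
  z 0.05 417 -0.0281 0.0268
  z 0.053 443 -0.0281 0.0268
far 901 x [-0.0405 -0.0333 -0.0316] y [-0.0265  0.0262] z [0.0354 0.0548]
  z 0.046 174 -0.0233 0.0225
  z 0.05 189 -0.0271 0.0274
  z 0.053 185 -0.0277 0.0274
bar 2403 [-0.0374  0.0415] [-0.0814 -0.0669]
tube 6262 [-0.0334  0.0541] [-0.0151  0.0148] [0.0907 0.1163]
-0.05 26 -0.0070778684936256 0.009329701896018488 0.11512768194992089
-0.03 83 -0.009920685581851765 0.01400405575481371 0.11541425709984275
0.03 284 -0.015989983937110097 0.011012632087494301 0.11660591420039772
0.04 355 -0.012067433422807508 0.01567466688758701 0.11654583175149319
side
near 51 x [0.0316 0.0349 0.0396] y [-0.0221  0.0285] z [0.0361 0.054 ]
  z 0.046 13 -0.0165 0.0245
  z 0.05 8 -0.0193 0.0279
  z 0.053 14 -0.0233 0.029
far 51 x [-0.0401 -0.0357 -0.0326] y [-0.0204  0.0299] z [0.0377 0.0563]
  z 0.046 9 -0.0177 -0.0092
  z 0.05 9 -0.0203 0.0281
  z 0.053 13 -0.0206 0.0291
bar 116 [-0.042   0.0242] [-0.0819 -0.0625]
tube 197 [-0.0463  0.0452] [-0.0149  0.0159] [0.0919 0.1248]
-0.05 18 -0.00076250938607271 0.01559043448442051 0.11623907860080597
-0.03 28 0.001681555439494285 0.015810283213551424 0.11658964070472023
0.03 7 0.0136110899209428 0.015993024528408714 0.10184041621979817
0.04 3 0.01072442676800184 0.014475015555787943 0.09549538124066319
```

Forks lie within 0.5 mm of my estimate (x ±36, y ±27 mm). The tube is about 4 mm off along x and about 1° tilted, so I'll correct both while lowering.

Call:
step_arm --moves "0 -0.004 0 0.0065 0 0.0077 0.02; 0 -0.004 0 0.0065 0 0.0077 0.02; 0 -0.004 0 0.0065 0.001 0.0077 0.02; 0 -0.002 0 0.0065 0 0.0077 0.02; 0 0 0 0 0 0 0.02; 0 0 0 0 0 0 0.02"

```text
time: 7.75
ee_pos: [0.536, -0.1229, 0.0684]
ee_rot: [2.742, 0.467, -1.157]
ft_force: [-0.3, -0.5, -0.1]
finger_gap: 0.311
```

```bash
python3 - <<'E'
from h import *
plan2([.5215,-.129,.05],rplace(),3,.02)
a=np.radians(19.4); c,s=np.cos(a),np.sin(a)
p,d=optics.snapshot("wrist"); np.savez("pics/w4.npz",p=p,d=d)
X=cloud(d,cam("wrist")); q=X-[.5215,-.129,0]; xc=q[...,0]*c+q[...,1]*s; yc=-q[...,0]*s+q[...,1]*c; z=X[...,2]
m=(d>0)&(abs(xc)<.06)&(abs(yc)<.025)&(z>.057)&(z<.09)&(p.min(2)>90); print("xmax",np.percentile(xc[m],99.5))
for lo in (-.05,-.04,-.03,.03,.04):
    k=m&(xc>lo)&(xc<lo+.01); print(lo,k.sum(),np.percentile(yc[k],[1,99]) if k.any() else 0,z[k].max() if k.any() else 0)
k=m&(xc>.046)&(xc<.06); print(k.sum(),np.percentile(yc[k],[1,99]))
E
```

```text
t 7.75 q [-0.14   0.782  1.005 -0.382  2.062  1.037] F [-0.32 -0.51 -0.11] gap 0.311 turn deg [-0.2  0.1 -0.1] dist [ 0.0019 -0.0003 -0.0088]
-0.0009 0.0009 -0.0003 0.0025 0.0003 0.0016 0.02; -0.0009 0.0009 -0.0003 0.0025 0.0003 0.0016 0.02; -0.0009 0.0009 -0.0003 0.0025 0.0003 0.0016 0.02
xmax 0.05058752758352431
-0.05 26 [-0.00573137  0.00842814] 0.07283996313855107
-0.04 114 [-0.01050881  0.0148263 ] 0.07322154267981759
-0.03 90 [-0.00984659  0.01284749] 0.0728479708027734
0.03 483 [-0.01830059  0.02026504] 0.07322732374814497
0.04 2948 [-0.01194259  0.01382258] 0.08865231137495637
2968 [-0.01195229  0.01382038]
```

Call:
step_arm --moves "0 0 0 0.0021 0 0.0021 0.02; 0 0 0 0.0021 0 0.0021 0.02; 0 0 0 0.0014 0 0.0014 0.02; 0 0 0 0 0 0 0.02"

```text
time: 8.2
ee_pos: [0.5363, -0.123, 0.0606]
ee_rot: [2.742, 0.467, -1.154]
ft_force: [0.1, 0.0, -1.3]
finger_gap: 0.312
```

```bash
python3 - <<'E'
from h import *
plan2([.5215,-.129,.05],rplace(),1,.02)
E
```

```text
t 8.20 q [-0.14   0.791  1.007 -0.379  2.051  1.042] F [ 0.12  0.03 -1.28] gap 0.312 turn deg [-0.1  0.1 -0.1] dist [ 0.0015 -0.0002 -0.0011]
-0.0021 0.0009 -0.0015 0.0017 0.0007 -0.0002 0.02
```

Call:
step_arm --moves "0 0 0 0.001 0 0.001 0.02; 0 0 0 0 0 0 0.02"

```text
time: 8.4
ee_pos: [0.5365, -0.1231, 0.0594]
ee_rot: [2.742, 0.466, -1.153]
ft_force: [-0.1, 0.6, -1.1]
finger_gap: 0.311
```

```bash
python3 - <<'E'
from h import *
plan2([.5215,-.129,.05],rplace(),1,.02)
E
```

```text
t 8.40 q [-0.14   0.793  1.007 -0.379  2.048  1.043] F [-0.14  0.57 -1.06] gap 0.311 turn deg [-0.1  0.  -0.1] dist [ 0.0014 -0.0001  0.0001]
-0.0019 0.0004 -0.0019 0.0008 0.0006 -0.001 0.02
```

Call:
step_arm --moves "0 0 0 0.0008 0 0.0008 0.02; 0 0 0 0 0 0 0.02"

```text
time: 8.6
ee_pos: [0.5367, -0.1233, 0.059]
ee_rot: [2.742, 0.465, -1.152]
ft_force: [0.4, -0.0, -0.6]
finger_gap: 0.307
```

Call:
step_arm --moves "0 0 0 0 0 0 0.03; 0 0 0 0 0 0 0.034; 0 0 0 0 0 0 0.04; 0 0 0 0 0 0 0.048; 0 0 0 0 0 0 0.048; 0 0 0 0 0 0 0.048"

```text
time: 9.2
ee_pos: [0.5366, -0.1231, 0.0588]
ee_rot: [2.742, 0.466, -1.153]
ft_force: [0.7, -0.0, -0.2]
finger_gap: 0.557
```

```bash
python3 - <<'E'
from h import *
a=np.radians(19.4); c,s=np.cos(a),np.sin(a)
p,d=optics.snapshot("wrist"); sd,_=optics.snapshot("side")
cv2.imwrite("pics/w5.png",np.hstack([cv2.resize(p,(400,250)),cv2.resize(sd[120:240,280:472],(400,250))])[:,:,::-1])
X=cloud(d,cam("wrist")); q=X-[.5215,-.129,0]; xc=q[...,0]*c+q[...,1]*s; yc=-q[...,0]*s+q[...,1]*c; z=X[...,2]
m=(d>0)&(abs(xc)<.06)&(abs(yc)<.016)&(z>.04)&(z<.075)&(p.min(2)>90); print("xmax",np.percentile(xc[m],99.5))
for lo in (-.05,-.04,.03,.04):
    k=m&(xc>lo)&(xc<lo+.01); print(lo,k.sum(),np.percentile(yc[k],[1,99]) if k.any() else 0,np.percentile(z[k],99.5) if k.any() else 0)
o=arm.get_obs(); print(o["ee_pos"],o["ft_force"],o["finger_gap"])
E
```

```text
xmax 0.05156083982233947
-0.05 29 [-0.00674316  0.00798192] 0.06340896858706069
-0.04 105 [-0.01070899  0.01392373] 0.06368896195635103
0.03 352 [-0.01593614  0.01596577] 0.06373731447025224
0.04 2165 [-0.01292379  0.01284834] 0.06334685639672555
[ 0.53662086 -0.12309507  0.05874642] [-0.01409588  0.20412266  0.00601187] 0.5636575162017267
```

View pics/w5.png

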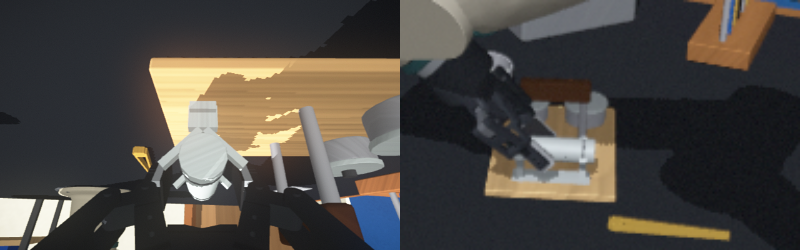

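Released: the tube top reads z 63.5 mm along its whole length (centre 49.7 mm), centred to about 1 mm, resting in both Vs. Withdrawing straight up.

Call:
step_arm --moves "0 0 0 -0.005 0 -0.005 0.048; 0 0 0 -0.0105 0 -0.0105 0.048; 0 0 0 -0.0105 0 -0.0105 0.048; 0 0 0 -0.014 0 -0.014 0.048; 0 0 0 -0.014 0 -0.014 0.048; 0 0 0 -0.014 0 -0.014 0.048; 0 0 0 -0.014 0 -0.014 0.048; 0 0 0 -0.014 0 -0.014 0.048; 0 0 0 0 0 0 0.048"

```text
time: 10.2
ee_pos: [0.5384, -0.1224, 0.2111]
ee_rot: [2.746, 0.463, -1.14]
ft_force: [0.8, -0.3, 0.5]
finger_gap: 0.564
```

```bash
python3 - <<'E'
from h import *
plan([.5464,-.1997,.175],tool(19.4,0,-1),9,.048)
E
```

```text
t 10.20 q [-0.139  0.646  0.906 -0.441  2.268  0.932] F [ 0.82 -0.25  0.55] gap 0.564 turn deg [ 0.2 45.1 -0.3] dist [ 0.008  -0.0773 -0.0301]
0.0004 0.0875 -0.0005 0.001 0.0084 0.0038 0.048; 0.0004 0.0875 -0.0005 0.0007 0.0084 0.0039 0.048; 0.0004 0.0875 -0.0005 0.0003 0.0084 0.0039 0.048; 0.0004 0.0875 -0.0005 -0 0.0084 0.0039 0.048; 0.0004 0.0875 -0.0005 -0.0004 0.0084 0.0039 0.048; 0.0004 0.0875 -0.0005 -0.0007 0.0084 0.0038 0.048; 0.0004 0.0875 -0.0005 -0.0011 0.0084 0.0038 0.048; 0.0004 0.0875 -0.0005 -0.0014 0.0084 0.0036 0.048; 0.0004 0.0875 -0.0005 -0.0017 0.0084 0.0035 0.048
```

Call:
step_arm --moves "0 0.0875 0 0.001 0.0084 0.0038 0.048; 0 0.0875 0 0.0007 0.0084 0.0039 0.048; 0 0.0875 0 0.0003 0.0084 0.0039 0.048; 0 0.0875 0 0 0.0084 0.0039 0.048; 0 0.0875 0 0 0.0084 0.0039 0.048; 0 0.0875 0 -0.0007 0.0084 0.0038 0.048; 0 0.0875 0 -0.001 0.0084 0.0038 0.048; 0 0.0875 0 -0.0014 0.0084 0.0036 0.048; 0 0.0875 0 -0.0017 0.0084 0.0035 0.048; 0 0 0 0 0 0 0.048"

```text
time: 11.2
ee_pos: [0.5467, -0.2005, 0.1788]
ee_rot: [3.097, 0.523, 0.052]
ft_force: [-0.2, -0.1, -0.2]
finger_gap: 0.563
```

```bash
python3 - <<'E'
from h import *
p,d=optics.snapshot("wrist"); X=cloud(d,cam("wrist"))
m=((d>0)&(np.linalg.norm(X[...,:2]-[.5464,-.1997],axis=2)<.06)&(X[...,2]>.092)&(X[...,2]<.106)&(p[...,0].astype(int)-p[...,2]>12))
Q=X[m][:,:2].astype(np.float32); r=cv2.minAreaRect(Q*1000); print("bar",m.sum(),r,np.median(X[m][:,2]))
k=(d>0)&(np.linalg.norm(X[...,:2]-[.5215,-.129],axis=2)<.06)&(X[...,2]>.06)&(X[...,2]<.07)&(p.min(2)>90)
if k.sum()>50: print("tube",k.sum(),cv2.minAreaRect(X[k][:,:2].astype(np.float32)*1000),np.percentile(X[k][:,2],98))
cv2.imwrite("pics/w6.png",p[:,:,::-1])
plan([.5464,-.1997,.090],tool(19.4,0,-1),6,.048)
E
```

```text
bar 2714 ((545.5296630859375, -199.117431640625), (83.80256652832031, 16.00996971130371), 19.068965911865234) 0.09952113668285455
tube 2729 ((521.8721923828125, -128.40603637695312), (99.58866882324219, 21.14443016052246), 18.591161727905273) 0.06451495507076002
t 11.25 q [-0.421  0.229  1.36   0.017  1.526  0.814] F [0.05 0.02 0.82] gap 0.56 turn deg [ 0.3 -1.8 -0.2] dist [-0.0007  0.0001 -0.0831]
0.0009 -0.0051 -0.0006 -0.0005 -0.0001 0.0138 0.048; 0.0009 -0.0051 -0.0006 -0.0005 -0.0001 0.0138 0.048; 0.0009 -0.0051 -0.0006 -0.0004 -0.0001 0.0138 0.048; 0.0009 -0.0051 -0.0006 -0.0003 -0.0001 0.0138 0.048; 0.0009 -0.0051 -0.0006 -0.0002 -0.0001 0.0138 0.048; 0.0009 -0.0051 -0.0006 -0.0002 -0.0001 0.0139 0.048
```

View pics/w6.png

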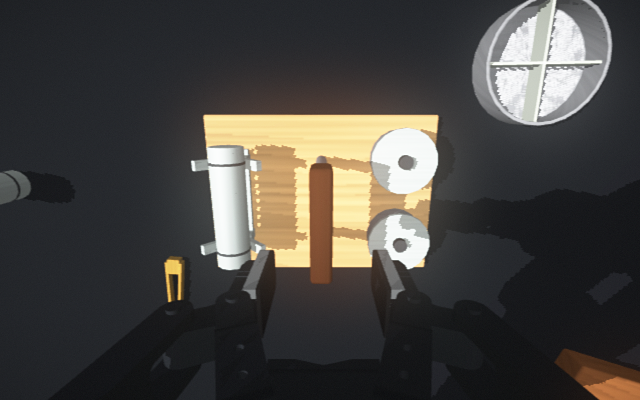

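Canister lies across both forks at about (228,205), and the bar at (321,222) is midway between the pads. Its measured size, 84×16 mm at z 0.0995, matches. Descending on the bar.

```bash
python3 - <<'E'
from h import *
plan([.5456,-.1992,.087],tool(19.1,0,-1),6,.048)
E
```

```text
t 11.25 q [-0.421  0.229  1.36   0.017  1.526  0.814] F [0.05 0.02 0.82] gap 0.56 turn deg [ 0.3 -1.8  0.1] dist [-0.0015  0.0006 -0.0861]
0.0009 -0.0051 0.0003 -0.0006 -0.0003 0.0143 0.048; 0.0009 -0.0051 0.0003 -0.0006 -0.0002 0.0143 0.048; 0.0009 -0.0051 0.0003 -0.0005 -0.0002 0.0143 0.048; 0.0009 -0.0051 0.0003 -0.0004 -0.0002 0.0143 0.048; 0.0009 -0.0051 0.0003 -0.0003 -0.0002 0.0143 0.048; 0.0009 -0.0051 0.0003 -0.0003 -0.0002 0.0143 0.048
```

Call:
step_arm --moves "0.001 -0.005 0.0003 -0.0006 0 0.0143 0.048; 0.001 -0.005 0.0003 -0.0006 0 0.0143 0.048; 0.001 -0.005 0.0003 -0.0005 0 0.0143 0.048; 0.001 -0.005 0 -0.0004 0 0.0143 0.048; 0.001 -0.005 0 -0.0003 0 0.0143 0.048; 0.001 -0.005 0 -0.0003 0 0.0143 0.048; 0 0 0 0 0 0 0.048"

```text
time: 11.95
ee_pos: [0.5454, -0.197, 0.0823]
ee_rot: [-3.093, -0.529, 0.019]
ft_force: [0.1, -0.1, -0.4]
finger_gap: 0.559
```

```bash
python3 - <<'E'
from h import *
plan([.5456,-.1992,.087],tool(19.1,0,-1),1,.048)
E
```

```text
t 11.95 q [-0.409  0.336  1.433 -0.004  1.385  0.824] F [ 0.11 -0.13 -0.42] gap 0.559 turn deg [-0.3  0.7  0.3] dist [ 0.0002 -0.0022  0.0107]
-0.0057 0.0116 0.0053 -0.0007 0.0021 -0.0108 0.048
```

Call:
step_arm --moves "-0.0057 0.0116 0.005 -0.0007 0.002 -0.009 0.048; 0 0 0 0 0 0 0.048"

```text
time: 12.15
ee_pos: [0.5458, -0.1994, 0.092]
ee_rot: [3.098, 0.521, 0.002]
ft_force: [-0.2, 1.0, 0.5]
finger_gap: 0.567
```

```bash
python3 - <<'E'
from h import *
plan([.5456,-.1992,.087],tool(19.1,0,-1),1,.048)
E
```

```text
t 12.15 q [-0.414  0.319  1.433  0.     1.388  0.824] F [-0.24  1.01  0.52] gap 0.567 turn deg [ 0.  -0.1 -0. ] dist [-0.0002  0.0002  0.001 ]
0.0006 -0.0009 -0.0001 -0.0001 -0.0002 -0.001 0.048
```

Call:
step_arm --moves "0 0 0 0 0 0 0.03; 0 0 0 0 0 0 0.022; 0 0 0 0 0 0 0.018; 0 0 0 0 0 0 0.012; 0 0 0 0 0 0 0.005; 0 0 0 0 0 0 0.005; 0 0 0 0 0 0 0.005; 0 0 0 0 0 0 0.005"

```text
time: 12.95
ee_pos: [0.5468, -0.2002, 0.0951]
ee_rot: [3.095, 0.519, 0.009]
ft_force: [-0.3, -0.0, 1.1]
finger_gap: 0.178
```

Call:
step_arm --moves "0 0 0 0 0 -0.003 0.005; 0 0 0 0 0 -0.004 0.005; 0 0 0 0 0 -0.005 0.005; 0 0 0 0 0 -0.005 0.005; 0 0 0 0 0 0 0.005"

```text
time: 13.45
ee_pos: [0.5451, -0.1994, 0.1104]
ee_rot: [-3.098, -0.52, -0.0]
ft_force: [-0.7, 0.0, -5.5]
finger_gap: 0.175
```

```bash
python3 - <<'E'
from h import *
o=arm.get_obs(); print(o["ft_force"],o["torque"],o["finger_gap"])
plan([.5456,-.1992,.187],tool(19.1,0,-1),10,.005)
s,ds=optics.snapshot("side"); cv2.imwrite("pics/s7.png",cv2.resize(s[100:250,260:500],(800,500))[:,:,::-1])
E
```

```text
[-0.68809255  0.03883478 -5.51233935] [-0.0052616  -0.02943518  0.0170164 ] 0.17531317771725902
t 13.45 q [-0.414  0.299  1.419  0.     1.423  0.824] F [-0.69  0.04 -5.51] gap 0.175 turn deg [-0. -0. -0.] dist [0.0005 0.0002 0.0826]
-0 -0 -0.0001 0.0001 -0 -0.0083 0.005; -0 -0 -0.0001 0.0001 -0 -0.0083 0.005; -0 -0 -0.0001 0.0001 -0 -0.0083 0.005; -0 -0 -0.0001 0.0001 -0 -0.0083 0.005; -0 -0 -0.0001 0.0001 -0 -0.0083 0.005; -0 -0 -0.0001 0.0001 -0 -0.0083 0.005; -0 -0 -0.0001 0.0001 -0 -0.0083 0.005; -0 -0 -0.0001 0.0001 -0 -0.0083 0.005; -0 -0 -0.0001 0.0001 -0 -0.0083 0.005; -0 -0 -0.0001 0.0001 -0 -0.0083 0.005
```

View pics/s7.png

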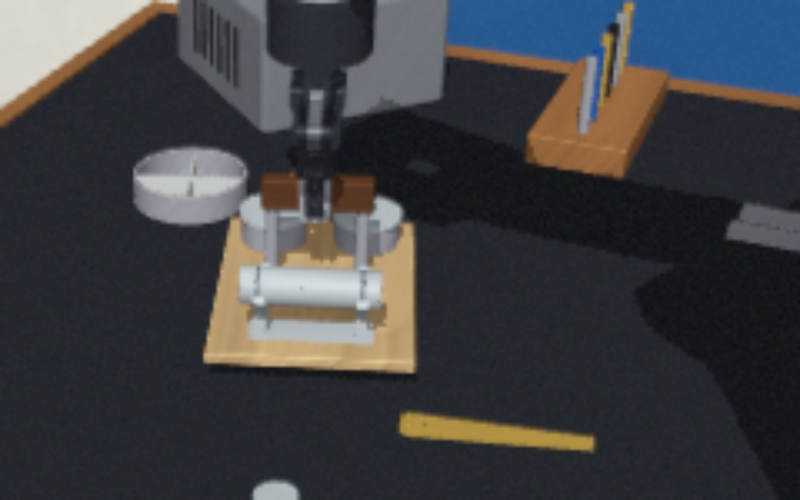

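Held level with 5.5 N on the wrist (about the loaded weight), canister seated. Continuing the lift.

Call:
step_arm --moves "0 0 0 0 0 -0.004 0.005; 0 0 0 0 0 -0.007 0.005; 0 0 0 0 0 -0.008 0.005; 0 0 0 0 0 -0.008 0.005; 0 0 0 0 0 -0.008 0.005; 0 0 0 0 0 -0.008 0.005; 0 0 0 0 0 -0.008 0.005; 0 0 0 0 0 -0.008 0.005; 0 0 0 0 0 -0.008 0.005; 0 0 0 0 0 -0.006 0.005; 0 0 0 0 0 -0.004 0.005; 0 0 0 0 0 -0.002 0.005; 0 0 0 0 0 0 0.005; 0 0 0 0 0 0 0.005"

```text
time: 14.9
ee_pos: [0.545, -0.1994, 0.1966]
ee_rot: [-3.098, -0.52, -0.001]
ft_force: [0.5, 0.2, -4.4]
finger_gap: 0.176
```

```bash
python3 - <<'E'
from h import *
plan([.5456,-.1992,.189],tool(19.1,0,-1),2,.005)
t,dt=optics.snapshot("top"); s,ds=optics.snapshot("side")
cv2.imwrite("pics/s8.png",np.vstack([cv2.resize(s[60:240,200:500],(500,300)),cv2.resize(t[80:290,180:530],(500,300))])[:,:,::-1])
for n,p,d in (("side",s,ds),("top",t,dt)):
    X=cloud(d,cam(n)); H,S,V=cv2.split(cv2.cvtColor(p,cv2.COLOR_RGB2HSV))
    m=(d>0)&(H>10)&(H<30)&(S>60)&(V>120)&(X[...,2]>.08)&(X[...,2]<.135)&(np.linalg.norm(X[...,:2]-[.5455,-.199],axis=2)<.14)
    Q=X[m]; A=np.c_[Q[:,:2]-[.5455,-.199],np.ones(len(Q))]; f=np.linalg.lstsq(A,Q[:,2],rcond=None)[0]
    r=Q[:,2]-A@f; k=abs(r)<.004; f=np.linalg.lstsq(A[k],Q[k,2],rcond=None)[0]
    print(n,"board top",m.sum(),"slope deg",np.degrees(f[:2]).round(2),"z",f[2].round(4))
    k=(d>0)&(np.linalg.norm(X[...,:2]-[.5215,-.129],axis=2)<.06)&(X[...,2]>.145)&(X[...,2]<.175)&(p.min(2)>110); Q=X[k]
    if len(Q)>20: print("tube",len(Q),Q.min(0),Q.max(0),cv2.minAreaRect(Q[:,:2].astype(np.float32)*1000))
E
```

```text
t 14.90 q [-0.414  0.232  1.322  0.     1.587  0.824] F [ 0.45  0.21 -4.42] gap 0.176 turn deg [ 0. -0. -0.] dist [ 0.0006  0.0002 -0.0016]
0 -0.0002 -0.0003 0.0003 0 0.0008 0.005; 0 -0.0002 -0.0003 0.0003 0 0.0008 0.005
side board top 1298 slope deg [-0.17 -0.23] z 0.1125
tube 517 [ 0.46947008 -0.18500172  0.14513872] [ 0.56601402 -0.08977082  0.17295188] ((514.7708740234375, -129.1632537841797), (94.04478454589844, 87.32398986816406), 73.403076171875)
top board top 2294 slope deg [-0.27 -0.06] z 0.1107
tube 726 [ 0.47119316 -0.14864642  0.14536923] [ 0.57223234 -0.09220679  0.16845197] ((521.9849853515625, -130.02096557617188), (98.7547607421875, 54.68278503417969), 18.81476402282715)
```

View pics/s8.png

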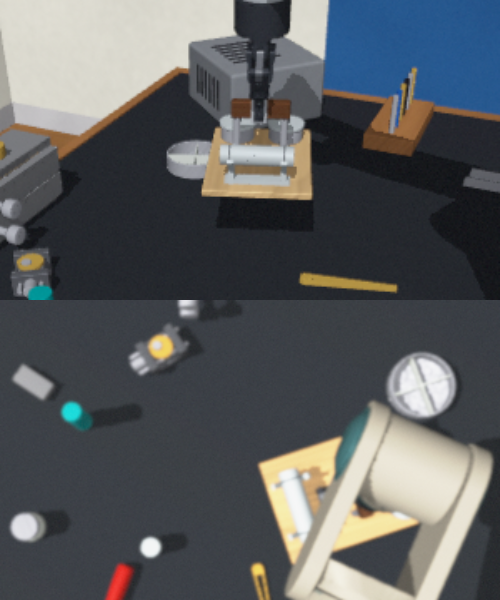

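Board top is at 111–112 mm (underside about 101 mm), level within 0.3°, canister in both forks, other items in place. Handing in.

Call:
step_arm --moves "0 0 0 0 0 0 0.005; 0 0 0 0 0 0 0.005; 0 0 0 0 0 0 0.005"

```text
time: 15.3
ee_pos: [0.5447, -0.1992, 0.1957]
ee_rot: [-3.097, -0.52, 0.001]
ft_force: [0.9, -1.0, -5.4]
finger_gap: 0.183
```

```bash
python3 -c "
from workcell import arm
o=arm.get_obs(); print(o['ee_pos'],o['ft_force'],abs(o['joint_vel']).max()); print(arm.finish_job())"
```

```text
[ 0.5447005  -0.19923769  0.19567538] [ 0.86976027 -1.02577448 -5.44988992] 0.0026011173073102953
the job is handed in; nothing more can be done
None
```

I laid the tall canister in the V-fork cradle, let go, then took the carrier by its handle bar and lifted it straight up. The job was handed in at about 15.3 s with the carrier still held; the hand-in reports no verdict.

- **Canister:** after release it lay level in both forks, with its centre at 49.7 mm and within about 1.5 mm of the middle. After the lift, the pictures still showed it lying in the cradle.
- **Carrier:** the board's underside was about 101–102 mm above the bench and level within about 0.3°. The wrist carried about 5 N, which fits the loaded weight, and the arm was essentially still.
- **Other items:** the turquoise canister, stub, jar, oilstone, vice and basket looked unmoved in the last top and side views. The screwdriver and tweezers were only partly in view. I judged this by eye and did not re-measure them.
- **Disagreements:** the top and wrist cameras differed by about 3 mm on the canister's starting position, so I went by the wrist camera. The first descent to the handle went about 10 mm too low without touching anything, and I corrected it before gripping.

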